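# Pull the middle sample tray from a stack and slide it home under the bridge

## Task

Take the top tray of glass samples off the stack in the plywood caddy and set it down on the cork mat, then lift out the tray that was beneath it, lay it on the table in front of the wooden bridge's bay, and slide it in under the bridge until it is fully home against the stop; then put the first tray back in the caddy, squarely on the one that stayed there. Do not let a tray drop, and leave the pots and the jar standing where they are.

Things in the scene. Friction and masses are not known exactly. Their poses are not given: they have to be found in the camera images.
- tray_top_centre (a point): the top tray of the stack of three at the start: open wooden tray, 150 (x) x 60 (y) x 45 (z) mm, walls and floor 6 mm, glass samples bedded on its floor (to 9 mm above its underside). A partition 12 mm thick, as high as the walls, crosses its middle along y, leaving two compartments 63 x 48 mm. About 0.25 kg. Point: tray's centre, half-way up, in the partition; x along the tray, z up
- tray_middle_centre (a point): the middle tray of the stack at the start, the one wanted under the bridge: same make and size as the top tray, 150 x 60 x 45 mm; the point is its centre, axes as for the top tray. Its rim stands 8 mm above the caddy's walls, so that it can be lifted out only by its partition.
- tray_bottom_centre (a point): the bottom tray of the stack, which stays in the caddy: same make and size; the point is its centre, axes as above. A tray resting squarely on it has its centre 45 mm higher.
- caddy: fixed open-topped plywood box that holds the stack, outside 180 (x) by 88 (y) mm, 88 mm high, walls 8 mm, floor 6 mm thick; inside 164 by 72 mm (7 mm free at each end of a tray, 6 mm at each side). Origin at the centre of its underside, on the table; x along the trays.
- bay_home (a point): where the middle tray's centre lies when fully home under the bridge, its underside on the table 22.5 mm below; +x is the way the tray slides in, y across, z up. A stop bar 28 mm high has its face at x = +75 mm. The bay, between two cheeks, is 72 mm wide (6 mm free each side of a tray). The table before it, x = -15 to -190 mm, is empty
- bridge: fixed wooden bridge (hand rest): a board with underside 57 mm and top 75 mm above the table, on cheeks. Origin on the table, 60 mm in front (-x) of bay_home, same axes. The board and cheeks cover x = +45 to +125 mm, the board y = -88 to +88 mm, so a tray that is home stands out 60 mm in front and has its partition covered
- mat_centre (a point): centre of the top of the fixed cork mat, 180 (x) by 84 (y) mm, 3 mm thick, empty: room for one tray laid along its x.
- pot_a: closed pigment pot, 72 mm across, 45 mm high, beyond the mat; origin at the centre of its underside; a loose bystander
- pot_b: closed pigment pot, 68 mm across, 43 mm high, behind the caddy; origin at the centre of its underside; a loose bystander
- pot_c: closed pigment pot, 64 mm across, 43 mm high, in front of the caddy; origin at the centre of its underside; a loose bystander
- jar: amber glass jar with a black cap, 64 mm across, 85 mm high, behind the bridge; origin at the centre of its underside; a loose bystander
- pot_d: closed pigment pot, 76 mm across, 47 mm high, to the far left; origin at the centre of its underside; a loose bystander
- pot_e: two closed pigment pots one on the other, 76 mm across, 94 mm high, to the far right; origin at the centre of its underside; a loose bystander

How it is judged (in metres and radians):
On the way, in this order (a step that is already met when the one before it is completed fails the run):
1. the top tray lies flat on the cork mat (its centre within 50 mm of the mat's), let go (horizontal distance between tray_top_centre and mat_centre below 0.05 m and height (world z) of tray_top_centre below 0.035 m and angle between tray_top_centre's own z axis and vertical below 0.1 rad and contact force between the fingers and tray_top below 0.1 N and linear speed of tray_top below 0.05 m/s), for 0.2 s.
2. the middle tray lies flat under the bridge, within 8 mm of the stop, let go, the top tray being still on the mat (x of tray_middle_centre in the frame of bay_home between -0.008 and 0.006 m and y of tray_middle_centre in the frame of bay_home between -0.01 and 0.01 m and height (world z) of tray_middle_centre below 0.03 m and angle between tray_middle_centre's own z axis and vertical below 0.08 rad and angle between the x axis of tray_middle_centre and the x axis of bay_home, either way round below 0.12 rad and contact force between the fingers and tray_middle below 0.1 N and height (world z) of tray_top_centre below 0.035 m), for 0.2 s.
At the end, for the whole second after the job is handed in: The middle tray lies flat on the table in the bay under the bridge, at most 8 mm short of the stop and in line with the bay; the top tray sits level on the bottom tray in the caddy, within 12 mm and 0.12 rad of it, and the bottom tray is within 20 mm of its start; all are let go and at rest (x of tray_middle_centre in the frame of bay_home between -0.008 and 0.006 m and y of tray_middle_centre in the frame of bay_home between -0.01 and 0.01 m and height (world z) of tray_middle_centre below 0.03 m and angle between tray_middle_centre's own z axis and vertical below 0.08 rad and angle between the x axis of tray_middle_centre and the x axis of bay_home, either way round below 0.12 rad and contact force between the fingers and tray_middle below 0.1 N and x of tray_top_centre in the frame of tray_bottom_centre between -0.012 and 0.012 m and y of tray_top_centre in the frame of tray_bottom_centre between -0.012 and 0.012 m and z of tray_top_centre in the frame of tray_bottom_centre between 0.04 and 0.05 m and angle between the x axis of tray_top_centre and the x axis of tray_bottom_centre, either way round below 0.12 rad and angle between each of tray_top_centre, tray_bottom_centre's own z axis and vertical below 0.06 rad and distance of tray_bottom_centre from where it was at the start of the episode below 0.02 m and contact force between the fingers and tray_top below 0.1 N and linear speed of each of tray_top, tray_middle, tray_bottom below 0.02 m/s); the robot touches nothing.
It fails at once if a pot or the jar is moved more than 30 mm or tipped over (distance of any of pot_a, pot_b, pot_c, jar, pot_d, pot_e from where it was at the start of the episode above 0.03 m or angle between any of pot_a, pot_b, pot_c, jar, pot_d, pot_e's own z axis and vertical above 0.5 rad).
It fails at once if the top or the middle tray is let fall (over 0.65 m/s while not held, a drop of about 20 mm) ((linear speed of tray_top above 0.65 m/s and contact force between the fingers and tray_top below 0.05 N) or (linear speed of tray_middle above 0.65 m/s and contact force between the fingers and tray_middle below 0.05 N)).
It also fails if it takes over 72 s, if anything falls off the work surface, if the arm or the gripper's body presses on something with over 40 N, if the wrist force passes 120 N, or if a joint passes its speed limit or range.

## Robot

A 6-joint arm with a two-finger parallel gripper is mounted at the origin on the work surface. World frame = base frame: x ahead of the robot, y to its left, z up, the work surface at z = 0. Lengths are in m, angles in degrees, forces in N, time in s.
With the tool pointing down it reaches from about 0.25 to 0.725 m from the base axis. Payload 9.7 kg.
Tool frame: the origin (TCP) lies on the centre line of the jaws, within the pads' length; the fingertips stand bot.nose_length ahead of it and the grasp point (between the pads) lies 11 mm behind it (bot.nose_length is the distance from the TCP to the fingertips, in m); z points along the fingers, y is the line along which they close (so a half turn about z gives the same grasp; the last joint's range is limited). The gripper opens to 85 mm and grips with 20 to 120 N. Pads are 22 mm wide; open, the fingers measure 114 mm over their backs; the gripper's body (76 mm by 85 mm) begins 54 mm behind the grasp point. The pads swing forward as they close: fully open they stand 13 mm farther back than shut.
Start: joints at [-73.281, 4.979, 10.078, 95.1, 0, 90], TCP at [0.158, -0.527, 0.239] pointing down, gripper open.
Joint ranges: [-179.16, 179.16], [-48.56, 103.87], [-65.8, 70.77], [-126.05, 130.52], [-82.76, 87.17], [-180, 180]. Speed limits (degrees/s): [127.2, 127.2, 147.25, 180, 180, 180].

## Interface

Orientations are given as [roll, pitch, yaw] about the fixed x, y, z axes, in that order (R = Rz(yaw) Ry(pitch) Rx(roll)).
In Python, from workcell import bot gives the robot as it stands. The module is installed in compiled form; this text tells all that it offers.
- The arm moves only by the shell command python3 -m inch 'ROWS' [OPENING] [FORCE]. ROWS is JSON, a list of rows, each a list of 4 numbers: the shift along the world's x, y, z in cm, then the turn about the world's z in degrees. A call has exactly 8 rows; each row is the pose to reach, as a shift and turn from the pose commanded when the call began; what a row does not reach only later rows make up. A row lasts 1/8 s, in which the tool goes at most 62.5 mm and 10.7 degrees, less where a joint would pass 70% of its speed; a pose out of reach is approached as far as the arm can. A call with a gripper value outside its range is refused whole. OPENING is the finger opening in cm, from 0 to 8.54, set as the call begins (- or left out, the last holds). The fingers move at their own pace and stop on an object; FORCE is the grip in N (left out, the last holds). Time passes only in rows, so rows that repeat a pose let the fingers close, or fill a call up. It gives the time, the measured TCP pose, the force, the opening and the grip force at its end, in the units of the state.
- bot.get_obs(): the state, without advancing time (a new reading comes with each control period).
- bot.camera(name): name is "scene" or "top" or "wrist"; returns a dict with "img" (384x512x3 uint8, red, green, blue), "fovy" (degrees; the focal length in pixels is half the picture's height over the tangent of half this angle, whatever the lens; pixels are square), "cx", "cy" (the principal point, pixels), "R" (3x3) and "t" (3): a world point X has camera coordinates R X + t; the wrist camera has in their place "mount" (4x4, takes a point from camera to tool coordinates, whose origin is the TCP and whose axes are the flange's). Camera axes: x right, y down, z forward; pixel columns grow to the right and rows downward; lengths in m; the calibration is good to about 2 mm. The wrist camera is an equidistant fisheye: a pixel r from the principal point sees the ray r / f radians off the axis. A picture is of the moment at which its call begins: read the wrist's pose just before it. There is no depth.
- bot.job_done(): hands the job in; it is judged then, once.
Trained networks look in a picture, given as the dict that the camera call returned (one of the last four; its "shot" number tells which), for a name from the list of things; names that differ only in an ending like _2 or _b are one class to them, and where a whole thing is asked for, a point or a joint stands for the part that bears it (a point fixed in the world has none). Each returns a list of dicts, best first, with "score" (0 to 1); they miss things now and then, are a little off and sometimes report something else, mostly with a low value. They report only what shows in the picture. A call takes as long as a camera call.
- bot.find_in(thing, picture): "point" ([column, row] in pixels, amid what is visible of it).
- bot.landmark_of(thing, picture): "point" ([column, row] in pixels: a listed point, or the origin of a listed thing).
The state is a dict: "time": time; "q": joint angles; "qd": joint speeds; "joint_efforts": joint torques, N m; "ee_pos": TCP position; "tcp_rot": TCP orientation; "wrist_force": force on the tool from outside, world axes, zero at the start; "torque": the same for the moment, N m; "opening": finger opening in m; "grasp_force": force on a finger pad.
Only numpy, scipy, OpenCV 4.12 (cv2) and the standard library are available. Lean on these libraries where they do the work, as an engineer would, in place of code of your own. Each camera call takes 0.05 s, during which the arm holds its last target. There are 200 camera calls.

## Working session

There is one attempt and no reset: what is moved stays moved. The work goes in short steps, Python scripts to look and compute and a shell command to move; the robot and the scene stay as the last step left them, time stands still between calls to the robot, and variables do not carry over. Pictures are saved under pics/ and viewed, at most 10 in all, crops included, and the job is handed in when it is done.

```bash
mkdir -p pics
cat > h.py <<'E'
import numpy as np, cv2
from workcell import bot
from scipy.spatial.transform import Rotation as Ro
def ray(c,px,o=None):
    f=192/np.tan(np.radians(c["fovy"])/2)
    u=np.array([px[0]-c["cx"],px[1]-c["cy"]])
    if "mount" in c:
        r=np.linalg.norm(u);th=r/f
        d=np.r_[u/max(r,1e-9)*np.sin(th),np.cos(th)]
        M=np.array(c["mount"]);R=Ro.from_euler('xyz',o["tcp_rot"],degrees=True).as_matrix()
        return R@M[:3,3]+np.array(o["ee_pos"]),R@M[:3,:3]@d
    R=np.array(c["R"]);t=np.array(c["t"])
    return -R.T@t,R.T@np.r_[u/f,1]
def atz(c,px,z,o=None):
    p,d=ray(c,px,o);return p+d*(z-p[2])/d[2]
def save(c,n): cv2.imwrite("pics/"+n,c["img"][:,:,::-1])
E
python3 - <<'E'
from h import *
o=bot.get_obs();print(o,bot.nose_length)
np.set_printoptions(precision=3,suppress=True)
Z=dict(tray_top_centre=.1185,caddy=0,bay_home=.0225,bridge=0,mat_centre=.003,pot_a=0,pot_b=0,pot_c=0,jar=0,pot_d=0,pot_e=0)
ims=[]
for n in("top","scene"):
    c=bot.camera(n);save(c,n+"0.png");ims.append(c["img"])
    for k,z in Z.items():
        for r in bot.landmark_of(k,c)[:5 if k=="pot_a" else 1]: print(n,k,round(r["score"],2),np.round(r["point"]),atz(c,r["point"],z))
cv2.imwrite("pics/both.png",cv2.resize(np.vstack(ims)[:,:,::-1],None,fx=.78,fy=.78))
E
```

```text
{'time': 0.0, 'q': array([-7.32820866e+01,  5.01159084e+00,  1.00343313e+01,  9.50989857e+01,
        1.72485059e-03,  8.99999107e+01]), 'qd': array([-0.0281732 ,  0.03946356,  0.00834898, -0.04018083, -0.00985063,
        0.01309739]), 'joint_efforts': array([ 1.96439571e-03, -5.20397472e+01,  4.64799643e+01,  1.67886727e-02,
        3.09664563e-05,  1.86833311e-06]), 'ee_pos': array([ 0.15815923, -0.52654498,  0.23857725]), 'tcp_rot': array([-1.79923755e+02, -1.72496796e-03,  1.67180004e+01]), 'wrist_force': array([ 0.13986422, -0.34605684,  0.18609323]), 'torque': array([0.00576983, 0.00619308, 0.01852089]), 'grasp_force': 0.0, 'opening': 0.08505039861349968} 0.008
top tray_top_centre 0.71 [178. 203.] [0.524 0.248 0.119]
top caddy 0.66 [184. 209.] [0.522 0.255 0.   ]
top bay_home 0.57 [326. 194.] [ 0.561 -0.197  0.022]
top mat_centre 0.66 [326. 194.] [ 0.564 -0.2    0.003]
top pot_a 0.93 [113. 176.] [0.634 0.486 0.   ]
top pot_a 0.85 [174. 255.] [0.38  0.284 0.   ]
top pot_a 0.84 [404. 183.] [ 0.596 -0.452  0.   ]
top pot_a 0.65 [265. 150.] [ 0.712 -0.006  0.   ]
top pot_a 0.6 [19
[... 348 characters left out ...]
43.] [0.527 0.247 0.   ]
scene bay_home 0.6 [233. 189.] [ 0.578 -0.174  0.022]
scene bridge 0.97 [243. 184.] [ 0.506 -0.202  0.   ]
scene mat_centre 0.86 [272. 208.] [ 0.533 -0.005  0.003]
scene pot_a 0.91 [290. 258.] [ 0.663  0.22  -0.   ]
scene pot_a 0.84 [361. 227.] [0.37  0.272 0.   ]
scene pot_a 0.79 [235. 229.] [ 0.706 -0.006  0.   ]
scene pot_a 0.79 [184. 167.] [ 0.614 -0.459  0.   ]
scene pot_a 0.57 [362. 300.] [0.63  0.476 0.   ]
scene pot_b 0.91 [290. 258.] [ 0.663  0.22  -0.   ]
scene pot_c 0.91 [290. 258.] [ 0.663  0.22  -0.   ]
scene jar 0.82 [210. 207.] [ 0.698 -0.165 -0.   ]
scene pot_d 0.91 [290. 258.] [ 0.663  0.22  -0.   ]
scene pot_e 0.91 [290. 258.] [ 0.663  0.22  -0.   ]
```

View pics/top0.png

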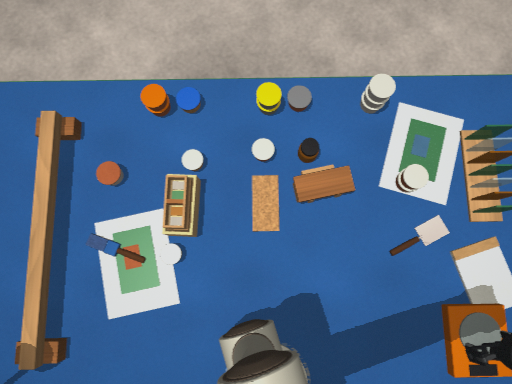

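View pics/scene0.png

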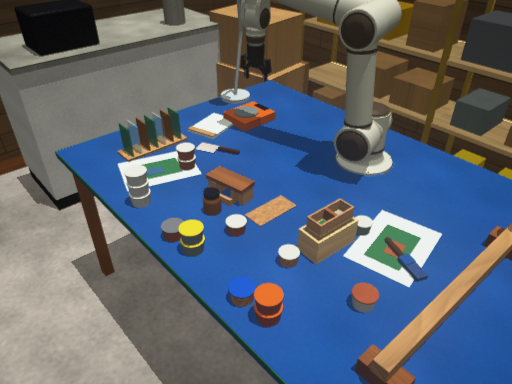

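The top view shows the caddy at (180,205), mat at (265,203), bridge at (323,184), pot_a at (263,149), pot_b at (193,160), pot_c at (171,254) and the jar at (308,150). The scene view agrees with this. Next I move over the mat and bridge for a closer wrist view.

```bash
python3 -m inch '[[3,5.5,1,9],[6,11,2,19],[9,16.5,3,29],[12,22,4,38],[15,27,5,48],[18,33,6,57],[21,38,6,66],[24,43,6,74]]' 8.5
python3 - <<'E'
from h import *
np.set_printoptions(precision=3,suppress=True)
o=bot.get_obs();c=bot.camera("wrist");save(c,"w1.png");print(o["ee_pos"],o["tcp_rot"],c["fovy"],c["mount"])
Z=dict(tray_top_centre=.1185,caddy=0,bay_home=.0225,bridge=0,mat_centre=.003)
for k,z in Z.items():
    for r in bot.landmark_of(k,c)[:2]: print(k,round(r["score"],2),np.round(r["point"]),atz(c,r["point"],z,o))
E
```

```text
time: 2.2
ee_pos: [0.3989, -0.0948, 0.2998]
tcp_rot: [179.9, 0.0, 91.0]
wrist_force: [1.3, -0.6, -0.1]
opening: 0.085
grasp_force: 0.0
[ 0.399 -0.095  0.3  ] [179.922   0.024  91.009] 65.70646984690485 [[ 0.    -0.955 -0.297  0.076]
 [ 1.     0.     0.     0.001]
 [-0.    -0.297  0.955 -0.136]
 [ 0.     0.     0.     1.   ]]
mat_centre 0.8 [348.  96.] [ 0.537 -0.004  0.003]
```

View pics/w1.png

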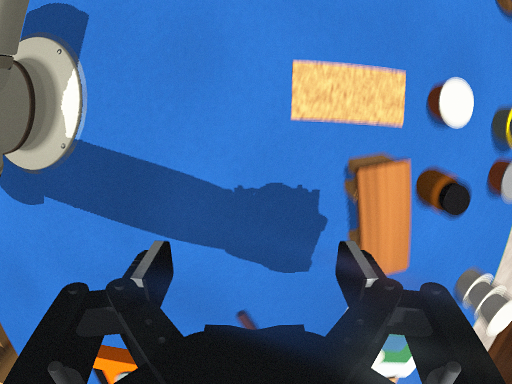

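The wrist view shows the mat with corners at (292,60), (406,70), (403,127) and (291,121), the bridge board at (360–411,160–275), and the jar and pot_a behind them. Next is the caddy.

```bash
python3 -m inch '[[1,4,0,0],[2,8,0,0],[3,12,0,0],[4,16,0,0],[5,20,0,0],[6,24,0,0],[7,27,0,0],[7,27,0,0]]'
cat >> h.py <<'E'
def ortho(c,o,z,x0,x1,y0,y1,s=2000):
    "orthographic map at height z: rows = x0.., cols = y0..; s px/m"
    xs=np.arange(x0,x1,1/s);ys=np.arange(y0,y1,1/s);X,Y=np.meshgrid(xs,ys,indexing='ij')
    P=np.stack([X,Y,0*X+z],-1).reshape(-1,3)
    M=np.array(c["mount"]);R=Ro.from_euler('xyz',o["tcp_rot"],degrees=True).as_matrix()
    q=((P-np.array(o["ee_pos"]))@R-M[:3,3])@M[:3,:3]
    f=192/np.tan(np.radians(c["fovy"])/2);r=np.linalg.norm(q[:,:2],axis=1);th=np.arctan2(r,q[:,2])
    uv=q[:,:2]/r[:,None]*(f*th)[:,None]+[c["cx"],c["cy"]]
    m=uv.reshape(X.shape+(2,)).astype(np.float32)
    return cv2.remap(c["img"],m[...,0],m[...,1],cv2.INTER_LINEAR)
E
python3 - <<'E'
from h import *
np.set_printoptions(precision=3,suppress=True)
o=bot.get_obs();c=bot.camera("wrist");save(c,"w2.png");print(o["ee_pos"],o["tcp_rot"])
Z=dict(tray_top_centre=.1185,tray_middle_centre=.0735,caddy=0,mat_centre=.003)
for k,z in Z.items():
    for r in bot.landmark_of(k,c)[:1]: print(k,round(r["score"],2),np.round(r["point"]),atz(c,r["point"],z+.0225*(k[:4]=="tray"),o))
im=ortho(c,o,.141,.40,.65,.15,.35)
cv2.imwrite("pics/w2o.png",np.hstack([im[:,:,::-1],ortho(c,o,.088,.40,.65,.15,.35)[:,:,::-1]]))
E
```

```text
time: 3.5
ee_pos: [0.4689, 0.1729, 0.2987]
tcp_rot: [-179.9, 0.0, 90.6]
wrist_force: [-0.5, -0.3, 0.5]
opening: 0.0851
grasp_force: 0.0
[0.469 0.173 0.299] [-179.948    0.02    90.641]
tray_top_centre 0.82 [314.  98.] [0.528 0.253 0.141]
mat_centre 0.62 [295. 258.] [ 0.541 -0.003  0.003]
```

View pics/w2o.png

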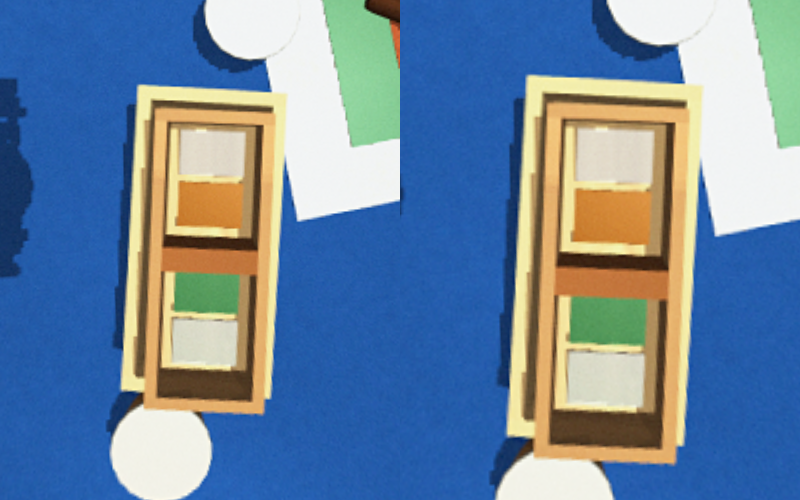

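The rectified view at the rim plane puts the top tray's rim corners at (153,107), (271,112), (264,413) and (144,408). That gives a centre of (0.530, 0.254) and a yaw of about -2°. The caddy centre is (0.530, 0.2525) with a yaw of about -3°. Now I descend and grip.

```bash
python3 -m inch '[[3,4,-2,-1],[6.1,8.1,-5,-2.5],[6.1,8.1,-9,-2.5],[6.1,8.1,-12,-2.5],[6.1,8.1,-14.5,-2.5],[6.1,8.1,-16.5,-2.5],[6.1,8.1,-17.6,-2.5],[6.1,8.1,-17.6,-2.5]]' 5 
python3 -m inch '[[0,0,0,0],[0,0,0,0],[0,0,0,0],[0,0,0,0],[0,0,0,0],[0,0,0,0],[0,0,0,0],[0,0,0,0]]' 0.4 40
```

```text
time: 4.75
ee_pos: [0.5291, 0.2536, 0.1231]
tcp_rot: [-180.0, 0.0, 88.2]
wrist_force: [-0.3, -0.4, 0.4]
opening: 0.0499
grasp_force: 0.0
time: 5.75
ee_pos: [0.5297, 0.2545, 0.1243]
tcp_rot: [179.9, -0.0, 88.2]
wrist_force: [0.2, -0.4, 6.5]
opening: 0.0111
grasp_force: 40.4
```

```bash
python3 -m inch '[[0,0,1,0],[0,0,3,0],[0,0,5,0],[0,-3,6,0],[0,-7,6,0],[0,-11.5,6,0],[0,-16,6,0],[0.4,-20,6,0]]'
python3 -m inch '[[0.2,-3,0,0],[0.4,-5,-1,0],[0.4,-5.8,-3,0],[0.4,-5.8,-6,0],[0.4,-5.8,-9,0],[0.4,-5.8,-11.5,0],[0.4,-5.8,-13,0],[0.4,-5.8,-13.5,0]]'
```

```text
time: 6.75
ee_pos: [0.5329, 0.0528, 0.1837]
tcp_rot: [-180.0, 0.0, 88.2]
wrist_force: [1.3, 0.1, -2.3]
opening: 0.011
grasp_force: 39.3
time: 7.75
ee_pos: [0.5368, -0.0035, 0.0474]
tcp_rot: [-179.9, -0.0, 88.2]
wrist_force: [0.5, -0.4, -1.2]
opening: 0.0113
grasp_force: 39.2
```

```bash
python3 -m inch '[[0,0,-0.5,0],[0,0,-0.9,0],[0,0,-1.2,0],[0,0,-1.35,0],[0,0,-1.5,0],[0,0,-1.6,0],[0,0,-1.6,0],[0,0,-1.6,0]]'
```

```text
time: 8.75
ee_pos: [0.5373, -0.0037, 0.0324]
tcp_rot: [180.0, 0.0, 88.2]
wrist_force: [0.4, -0.3, -1.7]
opening: 0.0111
grasp_force: 39.2
```

```bash
python3 -m inch '[[0,0,-0.1,0],[0,0,-0.2,0],[0,0,-0.3,0],[0,0,-0.3,0],[0,0,-0.3,0],[0,0,-0.3,0],[0,0,-0.3,0],[0,0,-0.3,0]]'
```

```text
time: 9.75
ee_pos: [0.5374, -0.0038, 0.0313]
tcp_rot: [179.9, 0.0, 88.2]
wrist_force: [-8.1, -0.5, 14.8]
opening: 0.0113
grasp_force: 41.7
```

```bash
python3 -m inch '[[0,0,0,0],[0,0,0,0],[0,0,0,0],[0,0,1,0],[0,0,4,0],[-2,-3,9,0],[-5,-7,15,0],[-7,-12,21,0]]' 5
python3 -m inch '[[-2,-2,5,0],[-2,-2,6,0],[-2,-2,6,0],[-2,-2,6,0],[-2,-2,6,0],[-2,-2,6,0],[-2,-2,6,0],[-2,-2,6,0]]'
python3 - <<'E'
from h import *
np.set_printoptions(precision=3,suppress=True)
o=bot.get_obs();c=bot.camera("wrist");save(c,"w3.png");print(o["ee_pos"],o["tcp_rot"])
for k,z in dict(tray_top_centre=.048,bay_home=.0225,bridge=0).items():
    for r in bot.landmark_of(k,c)[:2]: print(k,round(r["score"],2),np.round(r["point"]),atz(c,r["point"],z,o))
a=(.44,.69,-.31,-.11)
cv2.imwrite("pics/w3o.png",np.hstack([ortho(c,o,.075,*a)[:,:,::-1],ortho(c,o,.0,*a)[:,:,::-1]]))
E
```

```text
time: 10.75
ee_pos: [0.4753, -0.1041, 0.2167]
tcp_rot: [179.9, 0.0, 88.3]
wrist_force: [1.5, -0.1, 0.3]
opening: 0.0499
grasp_force: 0.0
time: 11.75
ee_pos: [0.4563, -0.1235, 0.2741]
tcp_rot: [-180.0, 0.0, 88.2]
wrist_force: [0.0, 0.7, 1.3]
opening: 0.0497
grasp_force: 0.0
[ 0.456 -0.123  0.274] [-179.993    0.001   88.224]
tray_top_centre 0.68 [315.  67.] [ 0.534 -0.006  0.048]
bay_home 0.45 [414. 168.] [ 0.693 -0.141  0.023]
```

View pics/w3o.png

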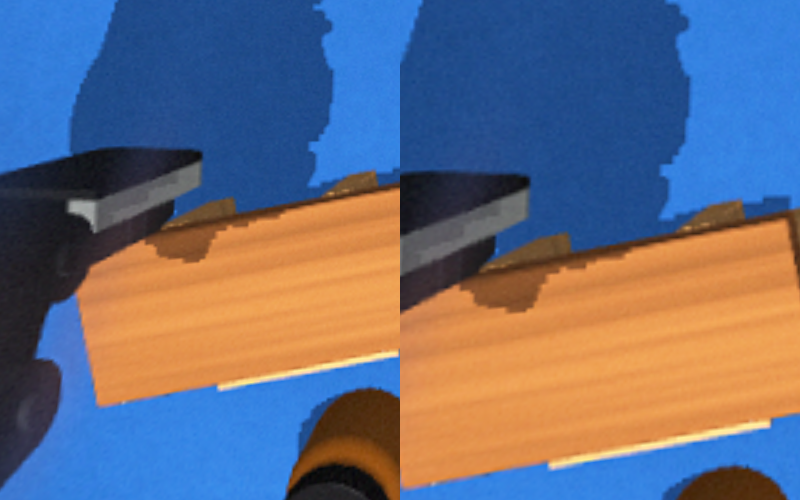

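View pics/w3.png

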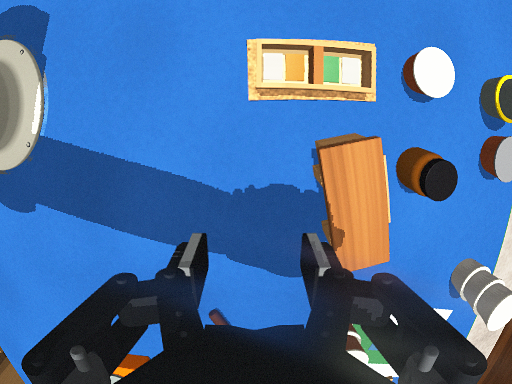

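Run:
```python
from h import *
np.set_printoptions(precision=4,suppress=True)
o=dict(ee_pos=[.4563,-.1235,.2741],tcp_rot=[-179.993,.001,88.224])
c=bot.camera("wrist");f=lambda p,z:atz(c,p,z,o)[:2]
im=cv2.imread("pics/w3.png");a=(.44,.69,-.31,-.06)
c["img"]=im;t=ortho(c,o,.075,*a);h=cv2.cvtColor(t,cv2.COLOR_BGR2HSV)
m=((h[...,0]<22)&(h[...,1]>90)&(h[...,2]>95)).astype(np.uint8);m=cv2.morphologyEx(m,cv2.MORPH_OPEN,np.ones((9,9)))
m[:, :100]=0
# right/back/front edges by line fit
rows=lambda col:np.where(m[:,col])[0]
B=[];F=[]
for col in range(110,360,4):
    r=rows(col)
    if len(r): B.append((col,r.max()));F.append((col,r.min()))
Rg=[]
for row in range(190,310,4):
    q=np.where(m[row])[0]
    if len(q): Rg.append((row,q.max()))
for n,L in(("B",B),("F",F),("R",Rg)):
    L=np.array(L);p=np.polyfit(L[:,0],L[:,1],1)
    for _ in range(6):
        e=abs(np.polyval(p,L[:,0])-L[:,1]);k=e<=max(2,np.median(e));p=np.polyfit(L[k,0],L[k,1],1)
    print(n,p,k.mean(),np.degrees(np.arctan(p[0])))
d=cv2.cvtColor(m*255,cv2.COLOR_GRAY2BGR);cv2.imwrite("pics/m3.png",cv2.resize(np.hstack([t,d]),None,fx=.75,fy=.75))
```

```text
B [  0.3787 333.6551] 0.5079365079365079 20.74222791218935
F [ -0.2044 267.5094] 0.6349206349206349 -11.550895523283083
R [  0.1281 410.1771] 0.5 7.301242719799287
```

View pics/m3.png

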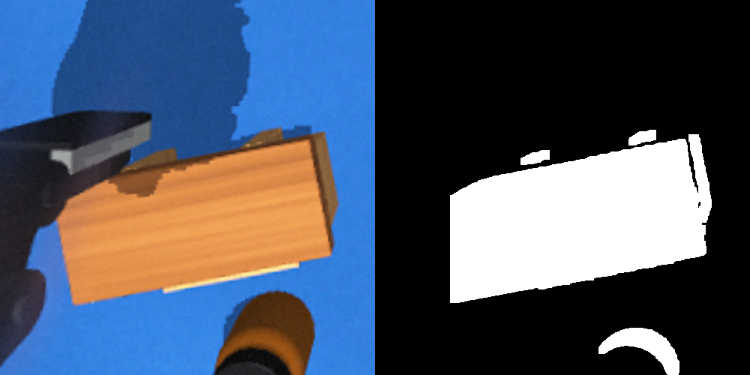

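The board corners at 1500 px/m are (312,139), (332,255) and (75,304). From these, bay_home ≈ (0.563, -0.1855) with a yaw of about 10.4°. The raw wrist view shows the top tray lying on the mat at (312,68). Now back to the caddy to look at the middle tray.

```bash
python3 -m inch '[[0,3,1,0],[0.2,7,2,0],[0.4,12,2.5,0],[0.6,17,2.5,0],[0.9,22,2.5,0],[1.1,27,2.5,0],[1.3,30,2.5,0],[1.3,30,2.5,0]]'
python3 - <<'E'
from h import *
np.set_printoptions(precision=3,suppress=True)
o=bot.get_obs();c=bot.camera("wrist");save(c,"w4.png");print(o["ee_pos"],o["tcp_rot"])
for k,z in dict(tray_middle_centre=.096).items():
    for r in bot.landmark_of(k,c)[:2]: print(k,round(r["score"],2),np.round(r["point"]),atz(c,r["point"],z,o))
a=(.43,.63,.17,.33)
cv2.imwrite("pics/w4o.png",cv2.resize(ortho(c,o,.096,*a)[:,:,::-1],None,fx=1.5,fy=1.5))
a=(.44,.64,-.09,.09)
h=cv2.cvtColor(ortho(c,o,.048,*a),cv2.COLOR_RGB2HSV)
cv2.imwrite("pics/w4m.png",ortho(c,o,.048,*a)[:,:,::-1])
E
```

```text
time: 13.0
ee_pos: [0.4692, 0.1781, 0.2987]
tcp_rot: [-180.0, 0.0, 88.4]
wrist_force: [-0.5, -0.1, -0.1]
opening: 0.05
grasp_force: 0.0
[0.469 0.178 0.299] [-179.96     0.01    88.385]
tray_middle_centre 0.74 [300. 102.] [0.524 0.252 0.096]
```

View pics/w4o.png

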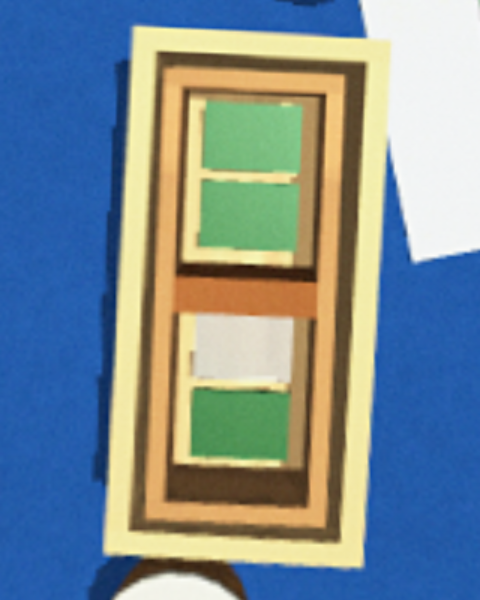

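The rectified view (3000 px/m) shows the middle tray's rim corners at (164,66), (346,76), (327,528) and (146,520). Its centre is (0.529, 0.252) and its yaw is about -2.4°, free inside the caddy.

```bash
python3 -m inch '[[3,4,-3,0],[6,7.4,-7,-0.7],[6,7.4,-12,-0.7],[6,7.4,-16,-0.7],[6,7.4,-19,-0.7],[6,7.4,-21,-0.7],[6,7.4,-22,-0.7],[6,7.4,-22.1,-0.7]]' 5
python3 -m inch '[[0,0,0,0],[0,0,0,0],[0,0,0,0],[0,0,0,0],[0,0,0,0],[0,0,0,0],[0,0,0,0],[0,0,0,0]]' 0.4 40
python3 -m inch '[[0,0,0.5,0],[0,0,1.5,0],[0,0,3,0],[0,0,4.5,0],[0,0,6.5,0],[0,0,8.5,0],[0,0,10,0],[0,0,10,0]]'
```

```text
time: 14.1
ee_pos: [0.5294, 0.2497, 0.0781]
tcp_rot: [-180.0, 0.0, 87.5]
wrist_force: [0.2, -0.7, 0.3]
opening: 0.05
grasp_force: 0.0
time: 15.1
ee_pos: [0.5298, 0.2507, 0.0792]
tcp_rot: [179.9, -0.0, 87.5]
wrist_force: [-0.5, -1.1, 5.2]
opening: 0.0115
grasp_force: 40.4
time: 16.1
ee_pos: [0.5299, 0.2507, 0.1797]
tcp_rot: [179.9, -0.1, 87.5]
wrist_force: [-0.8, 0.6, -2.3]
opening: 0.011
grasp_force: 39.3
```

```bash
python3 -m inch '[[-0.5,-3,0,1],[-1.3,-8,0,3],[-2.3,-14,0,5],[-3.3,-20,0,7],[-4.3,-26,0,9],[-5.3,-32,0,11],[-6.3,-38,0,12],[-7,-42,0,12.8]]'
python3 -m inch '[[-0.4,-2.5,0,0],[-0.5,-3.6,-1,0],[-0.5,-3.6,-4,0],[-0.5,-3.6,-7.5,0],[-0.5,-3.6,-11,0],[-0.5,-3.6,-13,0],[-0.5,-3.6,-13.8,0],[-0.5,-3.6,-14,0]]'
```

```text
time: 17.1
ee_pos: [0.4582, -0.1718, 0.1775]
tcp_rot: [-180.0, -0.0, 100.3]
wrist_force: [0.7, -0.1, -1.9]
opening: 0.0112
grasp_force: 39.3
time: 18.1
ee_pos: [0.4542, -0.205, 0.0377]
tcp_rot: [-180.0, -0.0, 100.3]
wrist_force: [-0.7, -0.8, -1.3]
opening: 0.0114
grasp_force: 39.2
```

```bash
python3 -m inch '[[0,0,-0.4,0],[0,0,-0.7,0],[0,0,-0.9,0],[0,0,-1.0,0],[0,0,-1.1,0],[0,0,-1.2,0],[0,0,-1.2,0],[0,0,-1.2,0]]'
```

```text
time: 19.1
ee_pos: [0.4544, -0.2056, 0.0281]
tcp_rot: [180.0, 0.0, 100.3]
wrist_force: [-8.2, 4.0, 16.3]
opening: 0.0112
grasp_force: 41.9
```

```bash
python3 -m inch '[[0,0,0,0],[0,0,0,0],[0,0,0,0],[0,0,1.5,0],[0,0,5,0],[-1,-2,10,0],[-2,-4,16,0],[-3,-6,22,0]]' 5
python3 -m inch '[[-0.5,-1,3,0],[-0.5,-1,4,0],[-0.5,-1,4,0],[-0.5,-1,4,0],[-0.5,-1,4,0],[-0.5,-1,4,0],[-0.5,-1,4,0],[-0.5,-1,4,0]]' 0
python3 - <<'E'
from h import *
o=bot.get_obs();c=bot.camera("wrist");save(c,"w5.png");print(o["ee_pos"],o["tcp_rot"])
a=(.35,.67,-.31,-.06)
cv2.imwrite("pics/w5o.png",cv2.resize(np.hstack([ortho(c,o,z,*a)[:,:,::-1] for z in(.045,.075)]),None,fx=.8,fy=.8))
E
```

```text
time: 20.1
ee_pos: [0.4242, -0.2649, 0.2463]
tcp_rot: [179.9, 0.0, 100.3]
wrist_force: [1.3, 0.4, 0.7]
opening: 0.0502
grasp_force: 0.0
time: 21.1
ee_pos: [0.4198, -0.2745, 0.2833]
tcp_rot: [180.0, 0.0, 100.3]
wrist_force: [-0.3, 0.9, 0.2]
opening: 0.0002
grasp_force: 0.0
[ 0.41978729 -0.27452306  0.2832507 ] [1.79999956e+02 4.08458546e-04 1.00321662e+02]
```

View pics/w5o.png

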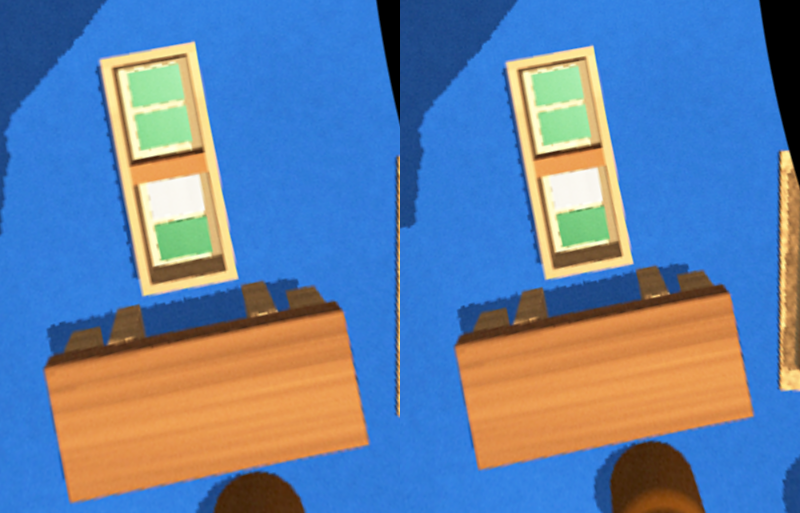

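The view shows the tray flat with its rim centre at (169,169), yaw 10.4°, pointing at the middle of the bay between cheek corners (145,308) and (243,283). The lateral error is within about 2 mm. Next I go behind the tray with the fingers shut and push.

```bash
python3 -m inch '[[-3.3,2.5,-1,0],[-6.7,5.1,-4,0],[-6.7,5.1,-9,0],[-6.7,5.1,-14,0],[-6.7,5.1,-19,0],[-6.7,5.1,-23,0],[-6.7,5.1,-25.5,0],[-6.7,5.1,-26.1,0]]' 0
python3 -m inch '[[0.5,0.1,0,0],[1.2,0.2,0,0],[2.0,0.35,0,0],[3.2,0.6,0,0],[4.7,0.9,0,0],[6.2,1.15,0,0],[7.7,1.4,0,0],[8.7,1.6,0,0]]'
```

```text
time: 22.15
ee_pos: [0.3519, -0.223, 0.021]
tcp_rot: [-179.9, -0.1, 100.3]
wrist_force: [-0.0, 0.3, 0.9]
opening: 0.0001
grasp_force: 0.0
time: 23.15
ee_pos: [0.4408, -0.2073, 0.0221]
tcp_rot: [-180.0, -0.0, 100.3]
wrist_force: [-1.5, -0.0, -0.3]
opening: 0.0001
grasp_force: 0.9
```

```bash
python3 -m inch '[[0.5,0.1,0,0],[1.0,0.2,0,0],[1.4,0.27,0,0],[1.8,0.34,0,0],[2.1,0.4,0,0],[2.4,0.45,0,0],[2.7,0.5,0,0],[2.9,0.54,0,0]]'
python3 -m inch '[[0.1,0,0,0],[0.2,0.04,0,0],[0.3,0.06,0,0],[0.4,0.08,0,0],[0.5,0.1,0,0],[0.6,0.12,0,0],[0.6,0.12,0,0],[0.6,0.12,0,0]]'
```

```text
time: 24.15
ee_pos: [0.4689, -0.2021, 0.0223]
tcp_rot: [-180.0, 0.0, 100.3]
wrist_force: [-0.7, 0.2, 0.5]
opening: 0.0001
grasp_force: 0.5
time: 25.15
ee_pos: [0.4743, -0.2011, 0.0223]
tcp_rot: [-179.9, 0.0, 100.3]
wrist_force: [-4.1, -1.0, 2.5]
opening: -0.0
grasp_force: 2.6
```

```bash
python3 -m inch '[[0.1,0.02,0,0],[0.2,0.04,0,0],[0.2,0.04,0,0],[0.3,0.06,0,0],[0.3,0.06,0,0],[0.4,0.08,0,0],[0.4,0.08,0,0],[0.4,0.08,0,0]]'
```

```text
time: 26.15
ee_pos: [0.4746, -0.201, 0.0222]
tcp_rot: [-179.5, 0.0, 100.2]
wrist_force: [-27.9, -6.2, 14.1]
opening: -0.0002
grasp_force: 14.3
```

```bash
python3 -m inch '[[-1.5,-0.3,0,0],[-3,-0.6,0,0],[-3,-0.6,3,0],[-4,-1,8,0],[-5,-2,14,0],[-5,-3,20,0],[-5,-4,26,0],[-5,-4,26,0]]' 0
python3 - <<'E'
from h import *
np.set_printoptions(precision=3,suppress=True)
o=bot.get_obs();c=bot.camera("wrist");save(c,"w6.png");print(o["ee_pos"],o["tcp_rot"])
for r in bot.landmark_of("tray_top_centre",c)[:2]: print(r["score"],atz(c,r["point"],.048,o))
a=ortho(c,o,.045,.40,.65,-.29,-.08)[:,:,::-1];b=ortho(c,o,.048,.42,.67,-.1,.09)[:,:,::-1]
cv2.imwrite("pics/w6o.png",np.hstack([a,b]))
E
```

```text
time: 27.15
ee_pos: [0.4297, -0.2413, 0.2873]
tcp_rot: [179.6, 0.3, 100.3]
wrist_force: [-0.2, -0.4, -1.3]
opening: 0.0001
grasp_force: 0.0
[ 0.43  -0.241  0.287] [179.616   0.294 100.279]
0.96 [ 0.533 -0.013  0.048]Traceback (most recent call last):
  File "<stdin>", line 6, in <module>
    return _nx.concatenate(arrs, 1, dtype=dtype, casting=casting)
           ~~~~~~~~~~~~~~~^^^^^^^^^^^^^^^^^^^^^^^^^^^^^^^^^^^^^^^
ValueError: all the input array dimensions except for the concatenation axis must match exactly, but along dimension 0, the array at index 0 has size 500 and the array at index 1 has size 501
```

Run:
```python
from h import *
o=bot.get_obs();c=bot.camera("wrist")
a=ortho(c,o,.045,.40,.65,-.29,-.08)[:500,:,::-1];b=ortho(c,o,.048,.42,.67,-.1,.09)[:500,:,::-1]
cv2.imwrite("pics/w6o.png",np.hstack([a,b]))
```

```text
(no output)
```

View pics/w6o.png

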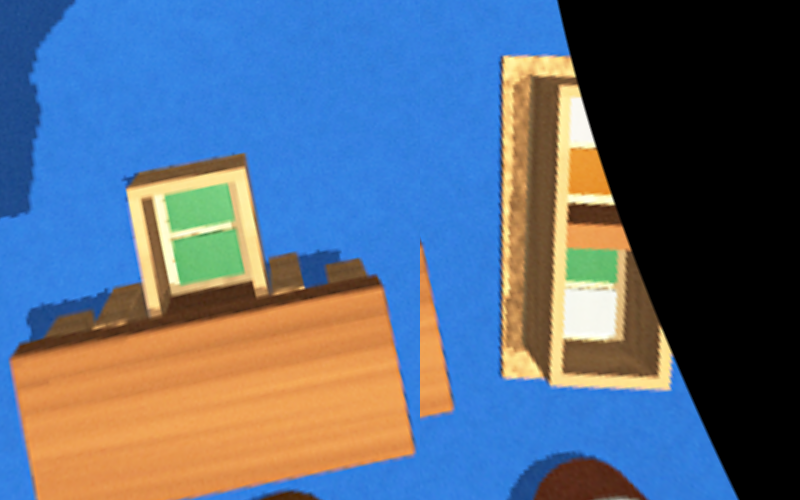

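The view shows the middle tray under the bridge with its rear rim centre at (186,176), in line with the bay and about 75 mm from bay_home, so it is home. On the right, the top tray lies on the mat where I left it. Now I fetch it.

```bash
python3 -m inch '[[2,4,0,-3],[4,9,0,-6],[6,14,-2,-9],[8.5,19,-5,-12.1],[10.8,23.7,-8,-12.1],[10.8,23.7,-12,-12.1],[10.8,23.7,-15,-12.1],[10.8,23.7,-17,-12.1]]' 5
```

```text
time: 28.3
ee_pos: [0.5349, -0.0026, 0.1087]
tcp_rot: [-179.7, -0.0, 88.3]
wrist_force: [0.2, -0.0, 0.5]
opening: 0.0497
grasp_force: 0.0
```

```bash
python3 -m inch '[[0.25,-0.1,-2,0],[0.25,-0.1,-4,0],[0.25,-0.1,-6,0],[0.25,-0.1,-7,0],[0.25,-0.1,-7.6,0],[0.25,-0.1,-7.6,0],[0.25,-0.1,-7.6,0],[0.25,-0.1,-7.6,0]]' 5
python3 -m inch '[[0,0,0,0],[0,0,0,0],[0,0,0,0],[0,0,0,0],[0,0,0,0],[0,0,0,0],[0,0,0,0],[0,0,0,0]]' 0.4 40
```

```text
time: 29.3
ee_pos: [0.5396, -0.0041, 0.0369]
tcp_rot: [179.9, -0.0, 88.2]
wrist_force: [0.2, -0.5, -0.3]
opening: 0.05
grasp_force: 0.0
time: 30.3
ee_pos: [0.5394, -0.0042, 0.0365]
tcp_rot: [180.0, 0.0, 88.2]
wrist_force: [0.2, -0.6, 4.8]
opening: 0.0112
grasp_force: 39.9
```

The grip is shallow because z is 5.5 mm higher than the first grasp, so I reopen, go deeper and regrip.

```bash
python3 -m inch '[[0,0,0,0],[0,0,0,0],[0,0,0,0],[0,0,-0.2,0],[0,0,-0.4,0],[0,0,-0.55,0],[0,0,-0.55,0],[0,0,-0.55,0]]' 3
python3 -m inch '[[0,0,0,0],[0,0,0,0],[0,0,0,0],[0,0,0,0],[0,0,0,0],[0,0,0,0],[0,0,0,0],[0,0,0,0]]' 0.4 40
```

```text
time: 31.3
ee_pos: [0.5393, -0.0042, 0.0308]
tcp_rot: [180.0, -0.0, 88.2]
wrist_force: [0.1, -0.7, -0.0]
opening: 0.0298
grasp_force: 0.0
time: 32.3
ee_pos: [0.5394, -0.0042, 0.0309]
tcp_rot: [180.0, -0.0, 88.2]
wrist_force: [1.1, -0.5, 3.1]
opening: 0.0112
grasp_force: 39.7
```

```bash
python3 -m inch '[[0,0,1,0],[0,0,4,0],[0,0,8,0],[0,1.5,12,0],[-0.2,5,13,0],[-0.4,9.5,13,0],[-0.6,14,13,-0.7],[-0.8,18.5,13,-0.7]]'
python3 -m inch '[[-0.1,4,0,0],[-0.15,6.3,0,0],[-0.15,7.1,0,0],[-0.15,7.2,0,0],[-0.15,7.2,-1,0],[-0.15,7.2,-2,0],[-0.15,7.2,-2.7,0],[-0.15,7.2,-2.7,0]]'
```

```text
time: 33.3
ee_pos: [0.5307, 0.1821, 0.1609]
tcp_rot: [-180.0, 0.0, 87.5]
wrist_force: [0.4, -0.3, -1.8]
opening: 0.0112
grasp_force: 39.2
time: 34.3
ee_pos: [0.5294, 0.2524, 0.1329]
tcp_rot: [-179.9, 0.0, 87.5]
wrist_force: [0.2, -0.2, -1.7]
opening: 0.0112
grasp_force: 39.2
```

```bash
python3 -m inch '[[0.05,0,-0.7,0],[0.05,0,-1.5,0],[0.05,0,-2.2,0],[0.05,0,-3,0],[0.05,0,-3.7,0],[0.05,0,-4.3,0],[0.05,0,-4.8,0],[0.05,0,-5,0]]'
```

```text
time: 35.3
ee_pos: [0.5302, 0.2528, 0.0834]
tcp_rot: [-180.0, 0.0, 87.5]
wrist_force: [-0.3, -0.3, -0.7]
opening: 0.0109
grasp_force: 39.2
```

```bash
python3 -m inch '[[0,0,-0.1,0],[0,0,-0.2,0],[0,0,-0.3,0],[0,0,-0.35,0],[0,0,-0.4,0],[0,0,-0.45,0],[0,0,-0.5,0],[0,0,-0.5,0]]'
```

```text
time: 36.3
ee_pos: [0.5303, 0.2529, 0.079]
tcp_rot: [180.0, -0.0, 87.5]
wrist_force: [-1.2, -0.6, 1.1]
opening: 0.0111
grasp_force: 39.4
```

```bash
python3 -m inch '[[0,0,-0.05,0],[0,0,-0.05,0],[0,0,-0.05,0],[0,0,-0.05,0],[0,0,-0.05,0],[0,0,1,0],[0,0,3,0],[0,0,6,0]]' 4
python3 -m inch '[[-1,-1,4,0],[-3,-3,8,0],[-5,-5,12,0],[-6,-7,16,0],[-6,-7.4,16,0],[-6,-7.4,16,0],[-6,-7.4,16,0],[-6,-7.4,16,0]]'
python3 - <<'E'
from h import *
np.set_printoptions(precision=4,suppress=True)
o=bot.get_obs();c=bot.camera("wrist");save(c,"w7.png");print(o["ee_pos"],o["tcp_rot"])
for r in bot.landmark_of("tray_top_centre",c)[:2]: print(r["score"],r["point"],atz(c,r["point"],.096,o))
# tilt/pose check against the view of the middle tray when it stood there
old=cv2.imread("pics/w4.png")[:,:,::-1].copy();oo=dict(ee_pos=[.4692,.1781,.2987],tcp_rot=[-179.96,.01,88.385])
a=(.43,.63,.19,.32);B=ortho(c,o,.096,*a);c2=dict(c);c2["img"]=old;A=ortho(c2,oo,.096,*a)
g=lambda t:cv2.Canny(cv2.cvtColor(t,cv2.COLOR_RGB2GRAY),60,150)
W=cv2.GaussianBlur(g(A).astype(np.float32),(0,0),2),cv2.GaussianBlur(g(B).astype(np.float32),(0,0),2)
print(cv2.findTransformECC(*W,np.eye(2,3,dtype=np.float32),cv2.MOTION_EUCLIDEAN))
E
```

```text
time: 37.3
ee_pos: [0.5299, 0.2527, 0.1395]
tcp_rot: [-179.9, 0.0, 87.5]
wrist_force: [0.4, -0.9, 0.3]
opening: 0.0396
grasp_force: 0.0
time: 38.3
ee_pos: [0.4702, 0.1791, 0.2977]
tcp_rot: [-179.9, 0.0, 87.5]
wrist_force: [0.3, -0.2, 0.7]
opening: 0.04
grasp_force: 0.0
[0.4702 0.1791 0.2977] [-179.9023    0.0394   87.5429]
0.9 [302.4, 101.7] [0.5286 0.2523 0.096 ]
(0.6745081743212317, array([[ 1.    , -0.0009,  2.3166],
       [ 0.0009,  1.    ,  2.3742]], dtype=float32))
```

```bash
python3 -c "
from workcell import bot
print(bot.job_done())"
```

```text
the job is handed in; nothing more can be done
None
```

The job is handed in at about 38 s: in the last wrist views the middle tray sat home against the stop under the bridge, and the top tray was back in the caddy within about 1 mm of where the middle tray had been; I did not re-measure the bottom tray, the pots or the jar, and the hand-in returned no verdict.

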